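# Feel for a free pocket in the battery drawer, stow the charged pack, shut the drawer

## Task

The charged battery pack standing in the bench charger has to go into a free pocket of the pulled-out battery drawer, whose pockets all look alike under their spring flaps. Before you take the pack, feel for a free pocket with the empty hand: push your fingertips straight down through the flaps along the raked pocket, where a stored pack stops you about 35 mm down and a free pocket lets you in a good 60 mm. Then lift the pack out of the charger, lower it (do not drop it) through the flaps to the bottom of a free pocket, let go, and slide the drawer fully home, leaving the other things on the bench where they are.

Things in the scene. Friction and masses are not known exactly. Their poses are not given: they have to be found in the camera images.
- pack_center (a point): the charged battery pack: black plastic block with a grey band, 60 (its x) x 44 (its y) x 84 mm (its z, up), 0.24 to 0.42 kg; the point is its centre. It stands upright on the charger's deck, its foot inside a loose 12 mm high rim; its top is 117 mm above the bench. Grip it across its 60 mm width.
- charger: bench charger, fixed: grey base 112 (x) x 165 mm (y), deck 33 mm high. Origin on the bench under the middle of the dock that holds the pack, axes parallel to the pack's. The dock rim (83 x 65 mm outside) reaches 45 mm above the bench; a vented hump 69 mm high stands at y = 50 to 100 mm. Either side of the pack in x is free above the rim.
- rack (a point): row of five raked pockets, moving with the drawer. Origin: middle of the row, in the plane of the mouths. z points out of the pockets (up, leaning 25 degrees from vertical towards the robot), x up the slope away from the robot, y along the row. Mouths are centred at y = -120, -60, 0, 60, 120 mm (x = z = 0). Each pocket is 112 mm long (x), 56 mm wide (y), 119 mm deep; walls 4 mm.
- flaps (a point): the flaps of the middle pocket (point at its mouth's centre; same place as the rack's origin). Every mouth is covered by two thin metal flaps (108 x 27 mm) hinged on the pocket's long sides and meeting in the middle, 2 mm below the mouth plane; they give way downwards under 1 to 4 N and spring shut by themselves. A pack let go with its foot within 25 mm of the floor slides down the rest by itself.
- pocket_floor (a point): centre of the middle pocket's floor, 119 mm below its mouth. Three pockets, not known which, hold long packs (104 x 44 x 84 mm) whose tops, 35 mm below the mouth plane, nearly fill the pocket; two are free. The short pack goes in with its 60 mm side along the pocket's length (26 mm for a finger at either end); stowed, its centre is 77 mm below the mouth plane and the flaps shut over it.
- drawer (a joint): how far the drawer is out of the cabinet, in m: 0 fully home, 0.165 at the start, 0.175 at its stop. It slides level; away from the robot shuts it. It runs stiffly (about 10 N to move it) and stays where it is left.
- drawer_handle (a point): middle of the level steel bar handle (140 mm long, about 10 mm thick) on the drawer's front, 35 mm before the front panel, 72 mm above the bench; its x axis is the shutting direction. The panel is 322 mm wide, from 13 to 111 mm above the bench; behind it the rack slopes up to 177 mm.
- cabinet: grey steel cabinet of the drawer, fixed: 215 mm deep (x), 340 mm wide (y), its hood 218 mm high; origin on the bench under the middle of its front edge, x away from the robot. Its hood covers the rack when the drawer is home; the drawer's front panel is then flush with the hood's front edge.
- spray_can: bystander: an upright aerosol can, 64 mm across, 190 mm high; origin at the centre of its underside
- tape_roll: bystander: a roll of tape lying flat, 104 mm across, 45 mm high; origin at the centre of its underside
- brush: bystander: a hand brush lying on the bench, about 200 mm long and under 60 mm high; origin on the bench under its middle
- hammer: bystander: a hammer lying on the bench, 260 mm long and under 60 mm high; origin on the bench under its middle
- weld_magnet: bystander: a square welding magnet lying flat, 95 x 95 mm, 16 mm high; origin at the centre of its underside
- screw_carton: bystander: a cardboard carton of screws, 100 x 65 mm, 55 mm high; origin at the centre of its underside
- g_clamp: bystander: a G-clamp lying flat, about 190 x 95 mm, 18 mm high; origin on the bench at one corner of its frame
Mind the look-alikes: they are no part of the job. Leave any orange or turquoise look-alike of the part that bears pack_center alone.

How it is judged:
On the way, in this order (a step that is already met when the one before it is completed fails the run):
1. with the pack still in the charger, the fingers have been let well into a free pocket (past the depth of a stored pack's top) (z of the grasp point in the frame of rack below -0.028 m and x of the grasp point in the frame of rack between -0.055 and 0.055 m and y of the grasp point in the frame of rack between -0.149 and 0.149 m and distance of pack_center from where it was at the start of the episode below 0.015 m), for 0.05 s.
2. the pack is lifted clear of the charger, the drawer still out (distance between pack_center and charger above 0.12 m and value of joint drawer above 0.1 m), for 0.1 s.
3. the pack is at the bottom of a pocket and let go, the drawer still out (z of pack_center in the frame of rack below -0.066 m and x of pack_center in the frame of rack between -0.055 and 0.055 m and y of pack_center in the frame of rack between -0.149 and 0.149 m and angle between the z axis of pack_center and the z axis of rack, either way round below 0.3 rad and value of joint drawer above 0.06 m and contact force between the fingers and pack below 0.1 N), for 0.2 s.
At the end, for the whole second after the job is handed in: the pack is at the bottom of a pocket (its centre at least 66 mm below the mouth plane, within 0.3 rad of the pocket's direction), let go and at rest, and the drawer is within 8 mm of fully home (z of pack_center in the frame of rack below -0.066 m and x of pack_center in the frame of rack between -0.055 and 0.055 m and y of pack_center in the frame of rack between -0.149 and 0.149 m and angle between the z axis of pack_center and the z axis of rack, either way round below 0.3 rad and value of joint drawer below 0.008 m and linear speed of pack below 0.02 m/s); the robot touches nothing.
It fails at once if a bystander is pushed more than 40 mm from its place (distance of any of spray_can, tape_roll, brush, hammer, weld_magnet, screw_carton, g_clamp from where it was at the start of the episode above 0.04 m).
It fails at once if the pack is dropped (moves faster than 1.2 m/s) (linear speed of pack above 1.2 m/s).
It also fails if it takes over 67 s, if anything falls off the work surface, if the arm or the gripper's body presses on something with over 40 N, if the wrist force passes 120 N, or if a joint passes its speed limit or range.

## Robot

A 6-joint arm with a two-finger parallel gripper is mounted at the origin on the work surface. World frame = base frame: x ahead of the robot, y to its left, z up, the work surface at z = 0. Lengths are in m, angles in rad, forces in N, time in s.
With the tool pointing down it reaches from about 0.375 to 0.9 m from the base axis. Payload 3.1 kg.
Tool frame: the origin (TCP) lies on the front face of the gripper's body, between the roots of the fingers; the fingertips stand 70 mm ahead of it and the grasp point (between the pads) lies 51 mm ahead of it; z points along the fingers, y is the line along which they close (so a half turn about z gives the same grasp; the last joint's range is limited). The gripper opens to 87 mm and grips with 3 to 60 N. Pads are 19 mm wide; open, the fingers measure 117 mm over their backs; the gripper's body (75 mm by 190 mm) begins 51 mm behind the grasp point.
Start: joints at [-1.349, 0.527, 1.433, -0, 1.181, -0.178], TCP at [0.244, -0.575, 0.292] pointing down, gripper open.
Joint ranges: [-3.08, 3.08], [-0.75, 2.2], [0.22, 2.44], [-1.43, 4.57], [0, 2.65], [-2.85, 2.85]. Speed limits (rad/s): [2.79, 2.79, 3.14, 3.14, 3.14, 3.14].

## Interface

Orientations are given as a unit quaternion [x, y, z, w].
In Python, from rig import robot, cams, ticket gives the robot as it stands. The module is installed in compiled form; this text tells all that it offers.
- The arm moves only by the shell command python3 -m crank 'ROWS' [FORCE]. ROWS is JSON, a list of rows, each a list of 7 numbers: the shift along the tool's x, y, z in cm, then the turn, a rotation vector about the tool's x, y, z in rad, then the closure, from 0 (fully open) to 1 (shut). A call has 1 to 5 rows; each row shifts and turns the commanded pose from where the row before left it, along the tool's axes as they then stand; what a row does not reach is not made up. A row lasts 1/8 s, in which the tool goes at most 62.5 mm and 10.7 degrees, less where a joint would pass 70% of its speed; a pose out of reach is approached as far as the arm can. A call is refused whole if a number of a shift passes 6.25 or a number of a turn 0.188, either way. A call with a gripper value outside its range is refused whole. The fingers move at their own pace and stop on an object; FORCE is the grip in N (left out, the last holds). Time passes only in rows, so rows that do not move let the fingers close. It gives the time, the measured TCP pose, the force, the opening and the grip force at its end, in the units of the state.
- robot.get_obs(): the state, without advancing time (a new reading comes with each control period).
- cams.camera(name): name is "side" or "top"; returns the picture (420x560x3 uint8, red, green, blue); there is no depth.
- cams.camera_info(name): a dict with "intrinsics" (3x3 intrinsics, pixels), "dist" ([k1, k2, p1, p2, k3] as OpenCV has them; the pictures are not rectified), "pose" (4x4, takes a point from camera to world coordinates). Camera axes: x right, y down, z forward; pixel columns grow to the right and rows downward; lengths in m; the calibration is good to about 2 mm. A picture is of the moment at which its call begins. camera_info takes no time and is no camera call.
- ticket.hand_in(): hands the job in; it is judged then, once.
The state is a dict: "time": time; "q": joint angles; "joint_velocities": joint speeds; "joint_torque": joint torques, N m; "position": TCP position; "tool_rot": TCP orientation; "ft_force": force on the tool from outside, world axes, zero at the start; "moment": the same for the moment, N m; "grip_width": finger opening in m; "grip_force": force on a finger pad.
Only numpy, scipy, OpenCV 4.12 (cv2) and the standard library are available. Lean on these libraries where they do the work, as an engineer would, in place of code of your own. Each camera call takes 0.05 s, during which the arm holds its last target. There are 200 camera calls.

## Working session

There is one attempt and no reset: what is moved stays moved. The work goes in short steps, Python scripts to look and compute and a shell command to move; the robot and the scene stay as the last step left them, time stands still between calls to the robot, and variables do not carry over. Pictures are saved under pics/ and viewed, at most 10 in all, crops included, and the job is handed in when it is done.

```bash
mkdir -p pics
cat > h.py <<'E'
import numpy as np, cv2
from scipy.spatial.transform import Rotation as R
from rig import robot, cams, ticket
def snap(n,f):
    im=cams.camera(n)[:,:,::-1].copy(); cv2.imwrite('pics/'+f,im); return im
def ray(n,uv):
    c=cams.camera_info(n); P=np.array(c['pose'])
    p=cv2.undistortPoints(np.array([[uv]],float),np.array(c['intrinsics']),np.array(c['dist']))[0,0]
    return P[:3,3],P[:3,:3]@np.array([p[0],p[1],1])
def onz(n,uv,z):
    o,d=ray(n,uv); return o+d*(z-o[2])/d[2]
def proj(n,X):
    c=cams.camera_info(n); T=np.linalg.inv(np.array(c['pose']))
    r=cv2.projectPoints(np.array(X,float).reshape(-1,1,3),cv2.Rodrigues(T[:3,:3])[0],T[:3,3],np.array(c['intrinsics']),np.array(c['dist']))[0]
    return r[:,0]
E
python3 - <<'E'
from h import *
for n in('top','side'):
    im=snap(n,n+'0.png'); cv2.imwrite('pics/%s0b.png'%n,cv2.resize(im,(800,600),interpolation=cv2.INTER_CUBIC))
    print(np.round(cams.camera_info(n)['pose'],3))
E
```

```text
[[-0.005 -0.989  0.145  0.31 ]
 [-1.     0.006  0.006  0.008]
 [-0.007 -0.145 -0.989  1.604]
 [ 0.     0.     0.     1.   ]]
[[-0.994 -0.076  0.074  0.453]
 [-0.106  0.671 -0.734  0.997]
 [ 0.006 -0.737 -0.676  1.026]
 [ 0.     0.     0.     1.   ]]
```

View pics/top0b.png

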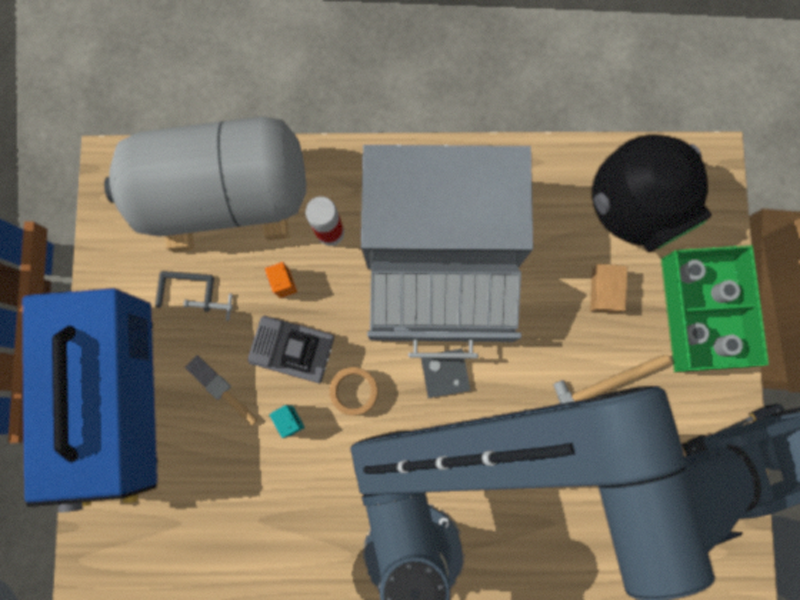

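View pics/side0b.png

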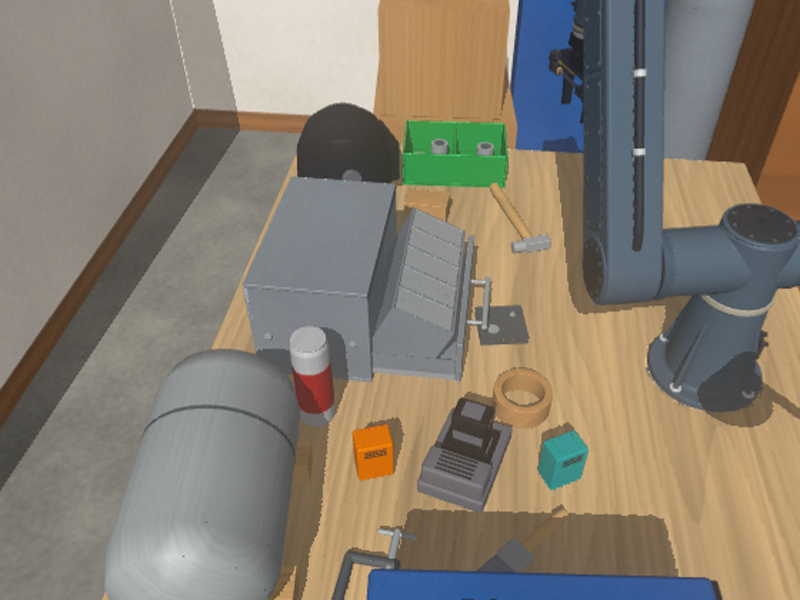

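Top view: the cabinet's front edge is at about (362-530,248) and the rack mouths at (372-520,270-328), with five pockets. The handle is at (443,350). The charger is at (290,348), with the black pack at (300,347) and the hump to its left. The three candidates are orange at (280,280), turquoise at (286,420) and black in the dock at (300,347). Only the black one, standing in the charger, fits. I'll confirm it and measure in one enlarged composite.

Run:
```python
from h import *
t=cv2.imread('pics/top0.png'); s=cv2.imread('pics/side0.png')
a=cv2.resize(t[210:280,165:245],(400,350),interpolation=cv2.INTER_CUBIC)   # x5
b=cv2.resize(s[270:360,285:365],(400,450),interpolation=cv2.INTER_CUBIC)[:350] # x5
c=cv2.resize(t[165:255,245:385],(389,250),interpolation=cv2.INTER_CUBIC)  # x2.7778
d=cv2.resize(s[140:275,255:355],(400,540),interpolation=cv2.INTER_CUBIC)
o=np.zeros((600,800,3),np.uint8); o[:350,:400]=a;o[:350,400:]=b;o[350:600,:389]=c
o[350:600,400:585]=cv2.resize(d,(185,250))
cv2.imwrite('pics/comp.png',o)
```

```text
(no output)
```

View pics/comp.png

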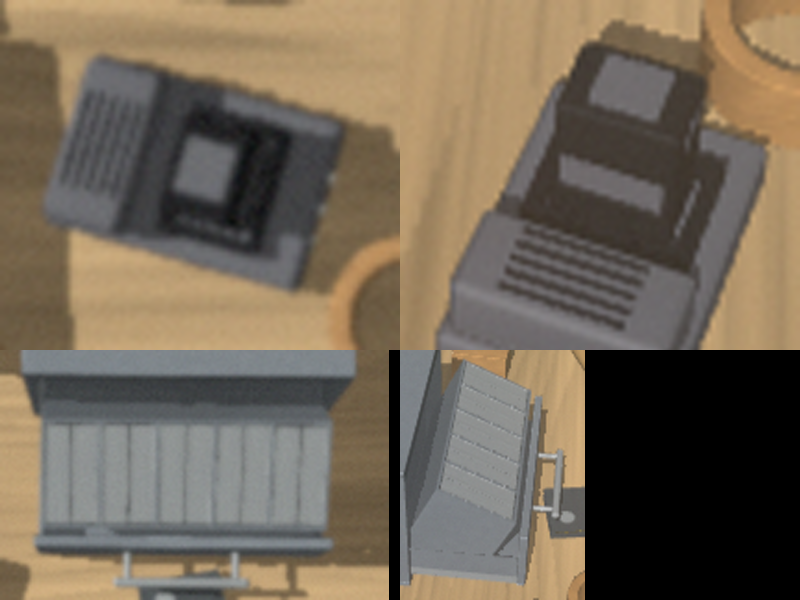

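Run:
```python
from h import *
def tri(a,b):
    o1,d1=ray('top',a);o2,d2=ray('side',b)
    k=np.linalg.lstsq(np.c_[d1,-d2],o2-o1,rcond=None)[0]
    p,q=o1+k[0]*d1,o2+k[1]*d2
    return np.round((p+q)/2,4),round(np.linalg.norm(p-q)*1e3,1)
T=lambda x,y:(165+x/5,210+y/5); S=lambda x,y:(285+(x-400)/5,270+y/5)
C=lambda x,y:(245+x/2.7778,165+(y-350)/2.7778); D=lambda x,y:(255+(x-400)/1.85,140+(y-350)/1.85)
print('pack label',tri(T(207,170),S(631,87)))
print('packtop side', [np.round(onz('side',S(*p),.117)[:2],4) for p in((590,45),(705,72),(672,155),(555,120))])
print('packtop top', [np.round(onz('top',T(*p),.117)[:2],4) for p in((190,122),(253,137),(237,210),(172,195))])
print('chg deck R corners',[np.round(onz('top',T(*p),.033)[:2],4) for p in((345,125),(297,290))],onz('side',S(765,155),.033))
print('hump L corners',[np.round(onz('top',T(*p),.069)[:2],4) for p in((95,57),(48,218))])
for n,a,b in(('bL',(47,425),(440,490)),('bR',(328,425),(462,362)),('fL',(42,525),(515,517)),('fR',(328,525),(530,390))): print(n,tri(C(*a),D(*b)))
print('handle',[np.round(onz('top',C(*p),.077)[:2],4) for p in((117,583),(247,583))],[np.round(onz('side',D(*p),.077)[:2],4) for p in((559,452),(557,513))])
print('panel',[np.round(onz('top',C(*p),.111)[:2],4) for p in((37,545),(330,545))])
print('hood',[np.round(onz('top',C(*p),.218)[:2],4) for p in((22,377),(355,377))])
print(robot.get_obs())
```

```text
pack label (array([0.4323, 0.2459, 0.1154]), np.float64(0.4))
packtop side [array([0.4521, 0.2244]), array([0.3988, 0.2346]), array([0.4122, 0.2839]), array([0.4653, 0.27  ])]
packtop top [array([0.4611, 0.2562]), array([0.4519, 0.2185]), array([0.4085, 0.2274]), array([0.4176, 0.2662])]
chg deck R corners [array([0.4672, 0.1725]), array([0.364 , 0.2016])] [0.36345934 0.21296589 0.033     ]
hump L corners [array([0.5066, 0.3238]), array([0.4074, 0.3504])]
bL (array([0.5783, 0.0781, 0.1693]), np.float64(0.6))
bR (array([ 0.5782, -0.2156,  0.1715]), np.float64(3.8))
fL (array([0.4764, 0.0849, 0.1367]), np.float64(1.3))
fR (array([ 0.474 , -0.2195,  0.1244]), np.float64(5.2))
handle [array([0.4194, 0.0058]), array([ 0.4186, -0.1366])] [array([ 0.4189, -0.1277]), array([0.4174, 0.0088])]
panel [array([0.4583, 0.0916]), array([ 0.4565, -0.2234])]
hood [array([0.6192, 0.1012]), array([ 0.617 , -0.2371])]
{'time': 0.1, 'q': array([-1.34853267e+00,  5.28353946e-01,  1.43379130e+00, -3.09061882e-05,
        1.18138817e+00, -1.78512046e-01]), 'joint_velocities': array([ 0.00026363, -0.00144065, -0.00199382, -0.00050314, -0.00051009,
        0.00033426]), 'joint_torque': array([-1.18765797e-04, -4.40984738e+01, -1.77151108e+01,  6.34337612e-02,
        5.34259994e-02, -5.26861106e-05]), 'position': array([ 0.24372756, -0.57494054,  0.29137574]), 'tool_rot': array([ 9.79987818e-01,  1.99055105e-01, -3.55131913e-05, -9.69834254e-04]), 'ft_force': array([ 0.16768341, -0.16534696, -0.5124337 ]), 'moment': array([ 0.01239442, -0.03266569, -0.03029137]), 'grip_force': 0.0, 'grip_width': 0.08680633425050782}
```

```bash
cat >> h.py <<'E'
a=np.radians(25)
RO=np.array([.526,-.067,.151]); RR=np.array([[np.cos(a),0,-np.sin(a)],[0,1,0],[np.sin(a),0,np.cos(a)]])
rw=lambda p: RO+RR@np.array(p,float)
yw=np.radians(-15); CO=np.array([.4323,.2459,0]); CR=R.from_euler('z',yw).as_matrix()
cw=lambda p: CO+CR@np.array(p,float)
E
python3 - <<'E'
from h import *
polys=[]
for k in range(5):
    y=-.12+.06*k
    polys.append([rw(p) for p in((-.056,y-.028,0),(.056,y-.028,0),(.056,y+.028,0),(-.056,y+.028,0))])
box=lambda x,y0,y1,z:[cw(p) for p in((-x,y0,z),(x,y0,z),(x,y1,z),(-x,y1,z))]
ch=[box(.03,-.022,.022,.117),box(.056,-.065,.1,.033),box(.0415,-.0325,.0325,.045)]
def draw(n,P,r,s):
    im=cv2.imread('pics/%s0.png'%n); x0,x1,y0,y1=r
    o=cv2.resize(im[y0:y1,x0:x1],None,fx=s,fy=s,interpolation=cv2.INTER_CUBIC)
    for q in P:
        uv=(proj(n,q)-[x0,y0]+.5)*s; cv2.polylines(o,[np.int32(uv)],True,(0,255,255),1)
    return o
o=np.zeros((600,800,3),np.uint8)
for (n,P,r,s,X,Y) in(('top',polys,(255,370,185,235),3.4,0,0),('side',polys,(270,335,140,240),4,0,180),('top',ch,(165,245,210,280),4.5,400,0),('side',ch,(290,370,270,345),3.6,400,325)):
    m=draw(n,P,r,s); m=m[:600-Y,:800-X]; o[Y:Y+m.shape[0],X:X+m.shape[1]]=m
cv2.imwrite('pics/ov.png',o)
E
```

```text
(no output)
```

View pics/ov.png

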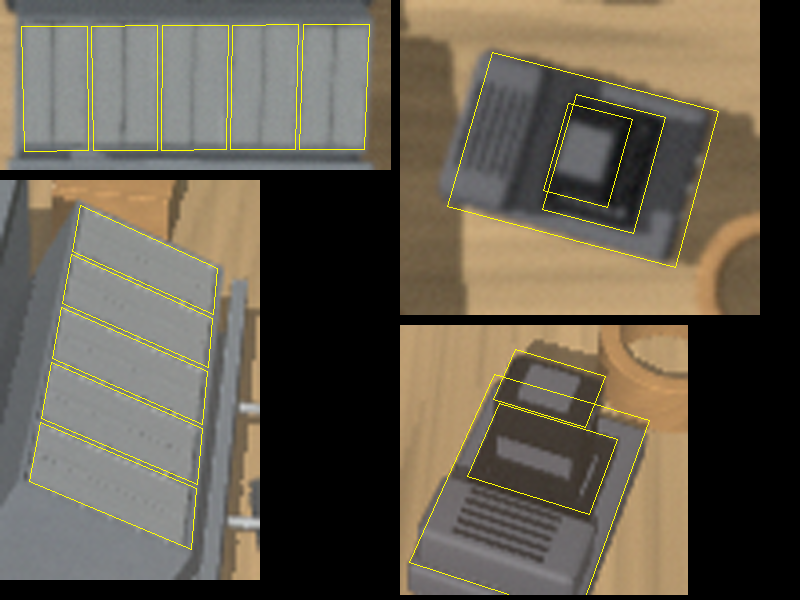

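The overlay fits: the rack outlines sit on the mouths within about 1 mm, and the pack top outline sits on the black pack in the dock. Next I'll plan the approach for probing.

```bash
cat >> h.py <<'E'
RT=np.array([[0,1,0],RR[:,0],-RR[:,2]]).T          # tool at rack: x=+Y, y=rack x, z=into pocket
CT=np.c_[cw([0,1,0])-CO,cw([1,0,0])-CO,[0,0,-1]]   # tool at charger
def rackpose(x,y,zg): return rw([x,y,zg+.051]),RT   # zg: grasp point in rack frame
def plan(p,M,n=None):
    o=robot.get_obs(); P=np.array(o['position']); Q=R.from_quat(o['tool_rot'])
    rv=(Q.inv()*R.from_matrix(M)).as_rotvec(); d=p-P
    n=n or int(max(np.ceil(np.linalg.norm(d)/.06),np.ceil(np.linalg.norm(rv)/.18),1))
    print(n,'rows; pos',P.round(4),'->',np.round(p,4))
    for i in range(n):
        A=Q*R.from_rotvec(rv*i/n); print(np.round(np.r_[A.inv().apply(d/n)*100,rv/n],3).tolist())
def st():
    o=robot.get_obs(); p=np.array(o['position']);M=R.from_quat(o['tool_rot']).as_matrix();g=p+.051*M[:,2]
    print('t',round(o['time'],2),'grasp rack',(RR.T@(g-RO)).round(4),'chg',(CR.T@(g-CO)).round(4),'F',np.round(o['ft_force'],1),'w',round(o['grip_width'],4),'gf',round(o['grip_force'],1))
E
python3 -c "
from h import *
p,M=rackpose(0,-.12,.07); plan(p,M)"
```

```text
8 rows; pos [ 0.2437 -0.5749  0.2914] -> [ 0.4749 -0.187   0.2607]
[4.552, -3.337, 0.392, -0.048, 0.032, -0.144]
[4.972, -2.67, 0.398, -0.048, 0.032, -0.144]
[5.292, -1.95, 0.449, -0.048, 0.032, -0.144]
[5.503, -1.196, 0.544, -0.048, 0.032, -0.144]
[5.6, -0.426, 0.681, -0.048, 0.032, -0.144]
[5.582, 0.343, 0.857, -0.048, 0.032, -0.144]
[5.448, 1.091, 1.067, -0.048, 0.032, -0.144]
[5.202, 1.801, 1.306, -0.048, 0.032, -0.144]
```

```bash
python3 -m crank '[[4.55,-3.34,0.39,-0.048,0.032,-0.144,1],[4.97,-2.67,0.4,-0.048,0.032,-0.144,1],[5.29,-1.95,0.45,-0.048,0.032,-0.144,1],[5.5,-1.2,0.54,-0.048,0.032,-0.144,1]]' 10 && python3 -c "
from h import *
st();p,M=rackpose(0,-.12,.07); plan(p,M)"
```

```text
time: 0.6
position: [0.3598, -0.3796, 0.2764]
tool_rot: [0.876, 0.469, 0.081, 0.08]
ft_force: [0.3, 0.5, -0.0]
grip_width: 0.0549
grip_force: 0.0
t 0.6 grasp rack [-0.1086 -0.3159  0.1342] chg [ 0.1034 -0.6232  0.2267] F [ 0.3  0.5 -0. ] w 0.0549 gf 0.0
4 rows; pos [ 0.3598 -0.3796  0.2764] -> [ 0.4749 -0.187   0.2607]
[5.565, -0.393, 0.697, -0.048, 0.031, -0.143]
[5.542, 0.363, 0.871, -0.048, 0.031, -0.143]
[5.407, 1.099, 1.078, -0.048, 0.031, -0.143]
[5.163, 1.797, 1.314, -0.048, 0.031, -0.143]
```

Tracks well.

```bash
python3 -m crank '[[5.57,-0.39,0.7,-0.048,0.031,-0.143,1],[5.54,0.36,0.87,-0.048,0.031,-0.143,1],[5.41,1.1,1.08,-0.048,0.031,-0.143,1],[5.16,1.8,1.31,-0.048,0.031,-0.143,1],[0,0,0,0,0,0,1]]' && python3 -c "
from h import *
st();p,M=rackpose(0,-.12,.07); plan(p,M)"
```

```text
time: 1.23
position: [0.4749, -0.1854, 0.2598]
tool_rot: [0.69, 0.691, 0.152, 0.151]
ft_force: [-0.4, 0.1, 0.0]
grip_width: 0.0059
grip_force: 0.0
t 1.23 grasp rack [-0.0005 -0.1182  0.0692] chg [ 0.1734 -0.3999  0.2135] F [-0.4  0.1  0. ] w 0.0059 gf 0.0
1 rows; pos [ 0.4749 -0.1854  0.2598] -> [ 0.4749 -0.187   0.2607]
[-0.163, 0.032, -0.076, -0.004, -0.002, 0.001]
```

```bash
python3 -m crank '[[-0.16,0,3,0,0,0,1],[0,0,2,0,0,0,1],[0,0,1.5,0,0,0,1],[0,0,1.2,0,0,0,1],[0,0,0,0,0,0,1]]' && python3 -c "
from h import *
st()" && python3 -m crank '[[0,0,0.4,0,0,0,1],[0,0,0.4,0,0,0,1],[0,0,0.3,0,0,0,1]]' && python3 -c "
from h import *
st()"
```

```text
time: 1.85
position: [0.5077, -0.1921, 0.1903]
tool_rot: [0.692, 0.689, 0.151, 0.153]
ft_force: [0.1, -2.8, -3.2]
grip_width: 0.0004
grip_force: 2.7
t 1.85 grasp rack [-0.     -0.1253 -0.0077] chg [ 0.207  -0.3982  0.144 ] F [ 0.1 -2.8 -3.2] w 0.0004 gf 2.7
time: 2.22
position: [0.5126, -0.1911, 0.183]
tool_rot: [0.691, 0.689, 0.153, 0.155]
ft_force: [-10.0, 3.4, 31.4]
grip_width: 0.0004
grip_force: 16.4
t 2.23 grasp rack [ 0.0015 -0.1243 -0.0163] chg [ 0.2116 -0.3959  0.1369] F [-10.    3.4  31.4] w 0.0004 gf 16.4
```

```bash
python3 -m crank '[[0,0,-4,0,0,0,1],[0,0,-3,0,0,0,1],[5.5,0,0,0,0,0,1],[0.3,0,0,0,0,0,1],[0,0,0,0,0,0,1]]' && python3 -c "
from h import *
st();p,M=rackpose(0,-.06,.05); plan(p,M)"
```

```text
time: 2.85
position: [0.4832, -0.1328, 0.2447]
tool_rot: [0.691, 0.69, 0.152, 0.154]
ft_force: [0.0, -0.5, 0.6]
grip_width: 0.0003
grip_force: 0.0
t 2.85 grasp rack [ 0.0007 -0.066   0.052 ] chg [ 0.168  -0.3472  0.1984] F [ 0.  -0.5  0.6] w 0.0003 gf 0.0
1 rows; pos [ 0.4832 -0.1328  0.2447] -> [ 0.4833 -0.127   0.2425]
[0.583, -0.077, 0.197, -0.001, 0.003, -0.001]
```

```bash
python3 -m crank '[[0.55,0,2,0,0,0,1],[0,0,2,0,0,0,1],[0,0,1,0,0,0,1],[0,0,0.9,0,0,0,1],[0,0,0,0,0,0,1]]' && python3 -c "
from h import *
st()" && python3 -m crank '[[0,0,0.4,0,0,0,1],[0,0,0.4,0,0,0,1],[0,0,0.3,0,0,0,1]]' && python3 -c "
from h import *
st()"
```

```text
time: 3.48
position: [0.5082, -0.1283, 0.1904]
tool_rot: [0.692, 0.689, 0.152, 0.153]
ft_force: [1.0, -2.3, -3.7]
grip_width: 0.0006
grip_force: 2.9
t 3.48 grasp rack [ 0.0004 -0.0614 -0.0078] chg [ 0.1909 -0.3364  0.1441] F [ 1.  -2.3 -3.7] w 0.0006 gf 2.9
time: 3.85
position: [0.5125, -0.1275, 0.181]
tool_rot: [0.691, 0.689, 0.152, 0.153]
ft_force: [-0.7, 0.3, 0.9]
grip_width: 0.0002
grip_force: 0.7
t 3.85 grasp rack [ 0.0003 -0.0607 -0.0181] chg [ 0.1949 -0.3345  0.1347] F [-0.7  0.3  0.9] w 0.0002 gf 0.7
```

No resistance here, so I'll go deeper.

```bash
python3 -m crank '[[0,0,0.5,0,0,0,1],[0,0,0.6,0,0,0,1],[0,0,0.7,0,0,0,1],[0,0,0.5,0,0,0,1],[0,0,0,0,0,0,1]]' && python3 -c "
from h import *
st()"
```

```text
time: 4.47
position: [0.5222, -0.1277, 0.1595]
tool_rot: [0.692, 0.689, 0.152, 0.153]
ft_force: [0.9, 0.1, -2.1]
grip_width: 0.0005
grip_force: 2.3
t 4.47 grasp rack [ 0.     -0.0608 -0.0417] chg [ 0.2043 -0.3321  0.1132] F [ 0.9  0.1 -2.1] w 0.0005 gf 2.3
```

```bash
python3 -m crank '[[0,0,-5,0,0,0,1],[0,0,-6,0,0,0,1],[0,0,-3,0,0,0,0],[0,0,0,0,0,0,0]]' && python3 -c "
from h import *
st();plan(cw([0,0,.19+.051]),CT)
c=onz('top',(322*.7,215*.7),.19);print('can',c)"
```

```text
time: 4.97
position: [0.4631, -0.1277, 0.2892]
tool_rot: [0.691, 0.689, 0.152, 0.156]
ft_force: [-0.2, -0.7, 0.8]
grip_width: 0.0135
grip_force: 0.0
t 4.97 grasp rack [ 0.0015 -0.0609  0.1008] chg [ 0.1475 -0.3475  0.243 ] F [-0.2 -0.7  0.8] w 0.0135 gf 0.0
7 rows; pos [ 0.4631 -0.1277  0.2892] -> [0.4323 0.2459 0.241 ]
[5.338, -0.699, 0.406, 0.062, -0.007, 0.036]
[5.312, -0.868, 0.415, 0.062, -0.007, 0.036]
[5.281, -1.034, 0.435, 0.062, -0.007, 0.036]
[5.244, -1.197, 0.465, 0.062, -0.007, 0.036]
[5.201, -1.357, 0.506, 0.062, -0.007, 0.036]
[5.152, -1.513, 0.557, 0.062, -0.007, 0.036]
[5.099, -1.663, 0.618, 0.062, -0.007, 0.036]
can [0.69794161 0.18331953 0.19      ]
```

```bash
python3 -m crank '[[5.34,-0.7,0.41,0.062,-0.007,0.036,0],[5.31,-0.87,0.42,0.062,-0.007,0.036,0],[5.28,-1.03,0.43,0.062,-0.007,0.036,0],[5.24,-1.2,0.46,0.062,-0.007,0.036,0],[5.2,-1.36,0.5,0.062,-0.007,0.036,0]]' && python3 -m crank '[[5.15,-1.51,0.56,0.062,-0.007,0.036,0],[5.1,-1.66,0.62,0.062,-0.007,0.036,0],[0,0,0,0,0,0,0]]' && python3 -c "
from h import *
st();plan(cw([0,0,.19+.051]),CT)
t=snap('top','t1.png');s=snap('side','s1.png')
o=np.zeros((400,800,3),np.uint8)
o[:,:400]=cv2.resize(t[200:290,160:250],(400,400),interpolation=cv2.INTER_CUBIC)
o[:,400:]=cv2.resize(s[250:350,280:380],(400,400),interpolation=cv2.INTER_CUBIC);cv2.imwrite('pics/g1.png',o)"
```

```text
time: 5.6
position: [0.4403, 0.1315, 0.2533]
tool_rot: [0.766, 0.64, 0.048, 0.044]
ft_force: [1.3, -0.5, -0.3]
grip_width: 0.0622
grip_force: 0.0
time: 5.98
position: [0.4306, 0.2393, 0.2394]
tool_rot: [0.788, 0.616, 0.005, -0.0]
ft_force: [-0.7, -1.0, 0.8]
grip_width: 0.0853
grip_force: 0.0
t 5.97 grasp rack [-0.0703  0.3067  0.0741] chg [ 0.0004 -0.0064  0.1884] F [-0.7 -1.   0.8] w 0.0853 gf 0.0
1 rows; pos [0.4306 0.2393 0.2394] -> [0.4323 0.2459 0.241 ]
[0.68, 0.005, -0.153, 0.006, -0.008, 0.017]
```

View pics/g1.png

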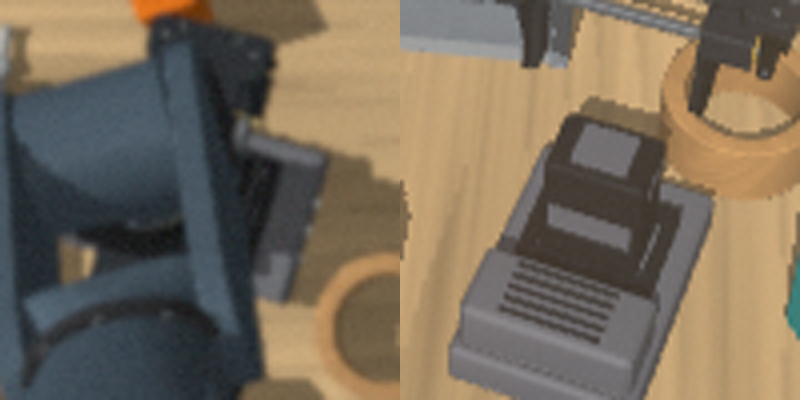

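The side picture shows the fingers hanging above and behind the untouched pack, whose label is at about (605,150) in the crop. The pose agrees with the measurement, so I'll lower.

```bash
python3 -m crank '[[0.68,0,2.5,0.006,-0.008,0.017,0],[0,0,2.5,0,0,0,0],[0,0,2,0,0,0,0],[0,0,1.4,0,0,0,0],[0,0,0,0,0,0,0]]' && python3 -c "
from h import *
st();plan(cw([0,0,.104+.051]),CT)"
```

```text
time: 6.7
position: [0.4326, 0.2417, 0.1566]
tool_rot: [0.796, 0.606, -0.0, 0.0]
ft_force: [0.1, 0.1, 0.9]
grip_width: 0.0869
grip_force: 0.0
t 6.7 grasp rack [-0.1038  0.3087 -0.0016] chg [ 0.0014 -0.004   0.1056] F [0.1 0.1 0.9] w 0.0869 gf 0.0
1 rows; pos [0.4326 0.2417 0.1566] -> [0.4323 0.2459 0.155 ]
[0.394, -0.138, 0.163, 0.0, 0.001, -0.007]
```

```bash
python3 -m crank '[[0.4,-0.1,0.1,0,0,0,0],[0,0,0,0,0,0,0.2],[0,0,0,0,0,0,0.5],[0,0,0,0,0,0,0.5],[0,0,0,0,0,0,0.5]]' 35 && python3 -c "
from h import *
st()"
```

```text
time: 7.32
position: [0.4333, 0.247, 0.1568]
tool_rot: [0.795, 0.607, 0.001, 0.001]
ft_force: [1.1, 0.1, 1.3]
grip_width: 0.0595
grip_force: 35.0
t 7.33 grasp rack [-0.103   0.314  -0.0019] chg [0.0009 0.0014 0.1058] F [1.1 0.1 1.3] w 0.0595 gf 35.0
```

```bash
python3 -m crank '[[0,0,-1,0,0,0,0.5],[0,0,-2,0,0,0,0.5],[0,0,-4,0,0,0,0.5],[0,0,-5,0,0,0,0.5],[0,0,-5,0,0,0,0.5]]' && python3 -c "
from h import *
st();p,M=rackpose(-.001,-.06,.11);plan(p,M,9)"
```

```text
time: 7.95
position: [0.4318, 0.2467, 0.3278]
tool_rot: [0.795, 0.606, -0.0, 0.0]
ft_force: [1.1, -0.0, -3.4]
grip_width: 0.0595
grip_force: 35.0
t 7.95 grasp rack [-0.0322  0.3136  0.1539] chg [-0.0007  0.0006  0.2768] F [ 1.1 -0.  -3.4] w 0.0595 gf 35.0
9 rows; pos [0.4318 0.2467 0.3278] -> [ 0.4571 -0.127   0.2965]
[-3.93, 1.368, 0.352, -0.048, 0.007, -0.029]
[-3.97, 1.235, 0.388, -0.048, 0.007, -0.029]
[-4.007, 1.099, 0.418, -0.048, 0.007, -0.029]
[-4.04, 0.961, 0.442, -0.048, 0.007, -0.029]
[-4.069, 0.82, 0.458, -0.048, 0.007, -0.029]
[-4.094, 0.679, 0.467, -0.048, 0.007, -0.029]
[-4.115, 0.536, 0.469, -0.048, 0.007, -0.029]
[-4.132, 0.393, 0.465, -0.048, 0.007, -0.029]
[-4.144, 0.25, 0.453, -0.048, 0.007, -0.029]
```

```bash
python3 -m crank '[[-3.93,1.37,0.35,-0.048,0.007,-0.029,0.5],[-3.97,1.24,0.39,-0.048,0.007,-0.029,0.5],[-4.01,1.1,0.42,-0.048,0.007,-0.029,0.5],[-4.04,0.96,0.44,-0.048,0.007,-0.029,0.5],[-4.07,0.82,0.46,-0.048,0.007,-0.029,0.5]]' >/dev/null && python3 -m crank '[[-4.09,0.68,0.47,-0.048,0.007,-0.029,0.5],[-4.11,0.54,0.47,-0.048,0.007,-0.029,0.5],[-4.13,0.39,0.46,-0.048,0.007,-0.029,0.5],[-4.14,0.25,0.45,-0.048,0.007,-0.029,0.5],[0,0,0,0,0,0,0.5]]' && python3 -c "
from h import *
st();p,M=rackpose(-.001,-.06,.11);plan(p,M)"
```

```text
time: 9.2
position: [0.4576, -0.1295, 0.2942]
tool_rot: [0.693, 0.688, 0.154, 0.152]
ft_force: [-0.0, 0.6, -2.9]
grip_width: 0.0597
grip_force: 35.0
t 9.2 grasp rack [-0.0015 -0.0625  0.1077] chg [ 0.1424 -0.3504  0.248 ] F [-0.   0.6 -2.9] w 0.0597 gf 35.0
1 rows; pos [ 0.4576 -0.1295  0.2942] -> [ 0.4571 -0.127   0.2965]
[0.255, 0.048, -0.232, 0.001, -0.002, -0.008]
```

```bash
python3 -m crank '[[0.25,0,0,0,0,-0.008,0.5],[0,0,1.5,0,0,0,0.5],[0,0,1.5,0,0,0,0.5],[0,0,1.5,0,0,0,0.5],[0,0,0,0,0,0,0.5]]' >/dev/null&& python3 -c "
from h import *
st();p,M=rackpose(-.001,-.06,.04);plan(p,M)"
```

```text
t 9.82 grasp rack [ 0.0003 -0.0574  0.0621] chg [ 0.1612 -0.3402  0.2074] F [ 0.8 -2.9 -2.1] w 0.0598 gf 35.0
1 rows; pos [ 0.4783 -0.1245  0.2535] -> [ 0.4866 -0.127   0.2331]
[-0.254, -0.118, 2.207, 0.003, -0.002, 0.005]
```

```bash
python3 -m crank '[[-0.2,-0.1,0,0,0,0.005,0.5],[0,0,1,0,0,0,0.5],[0,0,1,0,0,0,0.5],[0,0,1,0,0,0,0.5],[0,0,0,0,0,0,0.5]]' >/dev/null&& python3 -c "
from h import *
st();p,M=rackpose(-.001,-.06,.0);plan(p,M)"
```

```text
t 10.45 grasp rack [-0.0032 -0.0578  0.0314] chg [ 0.1708 -0.338   0.1781] F [ 0.8  0.9 -4. ] w 0.0598 gf 35.0
1 rows; pos [ 0.4883 -0.1251  0.2244] -> [ 0.5035 -0.127   0.1968]
[-0.212, 0.217, 3.141, -0.002, -0.006, -0.001]
```

Going in freely.

```bash
python3 -m crank '[[-0.2,0.2,1,0,-0.005,0,0.5],[0,0,1,0,0,0,0.5],[0,0,1.1,0,0,0,0.5],[0,0,0,0,0,0,0.5]]' >/dev/null&& python3 -c "
from h import *
st();p,M=rackpose(-.001,-.06,-.03);plan(p,M)"
```

```text
t 10.95 grasp rack [-0.0001 -0.0608  0.0007] chg [ 0.1868 -0.3368  0.1516] F [ 0.8  0.4 -4.5] w 0.0598 gf 35.0
1 rows; pos [ 0.504  -0.1278  0.1978] -> [ 0.5162 -0.127   0.1696]
[0.08, -0.085, 3.073, 0.0, 0.001, -0.0]
```

```bash
python3 -m crank '[[0,0,1,0,0,0,0.5],[0,0,1,0,0,0,0.5],[0,0,1,0,0,0,0.5],[0,0,0.7,0,0,0,0.5],[0,0,0,0,0,0,0.5]]' >/dev/null&& python3 -c "
from h import *
st()"
```

```text
t 11.57 grasp rack [ 0.0001 -0.0609 -0.0357] chg [ 0.2019 -0.3329  0.1187] F [-0.2  0.5 -3.9] w 0.0596 gf 35.0
```

```bash
python3 -m crank '[[0,0,0.3,0,0,0,0.5],[0,0,0,0,0,0,0.29],[0,0,0,0,0,0,0.22],[0,0,0,0,0,0,0.2],[0,0,0,0,0,0,0.2]]' >/dev/null&& python3 -c "
from h import *
st()"
```

```text
t 12.2 grasp rack [ 0.0007 -0.0612 -0.0381] chg [ 0.2035 -0.3328  0.1168] F [ 0.6 -0.6 -0.2] w 0.0691 gf 0.1
```

```bash
python3 -m crank '[[0,0,0,0,0,0,0.2],[0,0,-1,0,0,0,0.2],[0,0,-1.5,0,0,0,0.2],[0,0,-2,0,0,0,0.2],[0,0,-2.5,0,0,0,0.2]]' && python3 -m crank '[[0,0,-4,0,0,0,0.2],[0,0,-5,0,0,0,0.2],[0,0,0,0,0,0,1]]' >/dev/null && python3 -c "
from h import *
st()
t=snap('top','t2.png');s=snap('side','s2.png')
o=np.zeros((400,800,3),np.uint8)
o[:,:400]=cv2.resize(t[165:265,235:395],(400,250),interpolation=cv2.INTER_CUBIC)[:250] if 0 else cv2.resize(t[150:270,255:375],(400,400))
o[:,400:]=cv2.resize(s[130:260,250:380],(400,400),interpolation=cv2.INTER_CUBIC);cv2.imwrite('pics/g2.png',o)"
```

```text
time: 12.82
position: [0.4917, -0.1305, 0.2264]
tool_rot: [0.691, 0.689, 0.152, 0.156]
ft_force: [0.2, 0.5, 0.2]
grip_width: 0.0695
grip_force: 0.0
t 13.2 grasp rack [ 0.0018 -0.0615  0.1246] chg [ 0.1381 -0.3506  0.2647] F [ 0.7 -0.6 -0.3] w 0.0653 gf 0.0
```

View pics/g2.png

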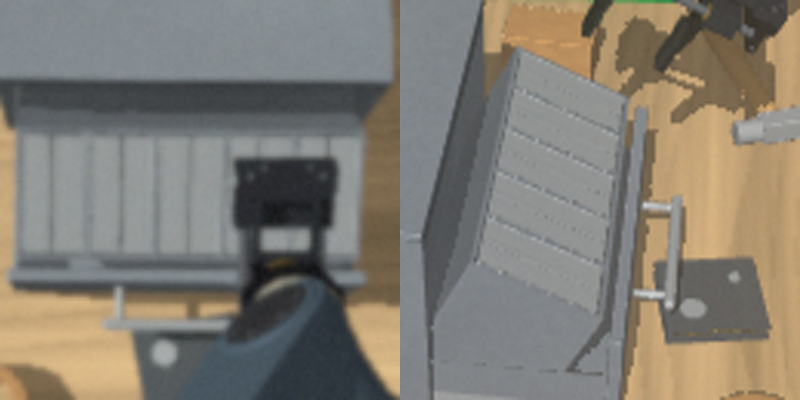

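The pack is in: all flaps are shut over it, at the fourth pocket from the left in the top crop, and the hand is empty and clear. Next I'll push the handle at (170,325 in the crop) with closed fingers, the tool turned so the body is slim towards the cabinet.

Run:
```python
from h import *
H=np.array([[1,0,0],[0,-1,0],[0,0,-1.]]).T
print(robot.get_obs()['q'].round(2))
plan(np.array([.385,-.065,.23]),H)
```

```text
[-0.65  0.2   2.03  0.46  0.61 -0.99]
9 rows; pos [ 0.4529 -0.1277  0.3079] -> [ 0.385 -0.065  0.23 ]
[0.698, -1.051, 0.462, 0.038, -0.038, 0.171]
[0.528, -1.138, 0.481, 0.038, -0.038, 0.171]
[0.346, -1.194, 0.509, 0.038, -0.038, 0.171]
[0.159, -1.217, 0.546, 0.038, -0.038, 0.171]
[-0.027, -1.206, 0.59, 0.038, -0.038, 0.171]
[-0.208, -1.162, 0.64, 0.038, -0.038, 0.171]
[-0.375, -1.087, 0.695, 0.038, -0.038, 0.171]
[-0.526, -0.981, 0.752, 0.038, -0.038, 0.171]
[-0.653, -0.85, 0.809, 0.038, -0.038, 0.171]
```

```bash
python3 -m crank '[[0.7,-1.05,0.46,0.038,-0.038,0.171,1],[0.53,-1.14,0.48,0.038,-0.038,0.171,1],[0.35,-1.19,0.51,0.038,-0.038,0.171,1],[0.16,-1.22,0.55,0.038,-0.038,0.171,1],[-0.03,-1.21,0.59,0.038,-0.038,0.171,1]]' >/dev/null&& python3 -m crank '[[-0.21,-1.16,0.64,0.038,-0.038,0.171,1],[-0.38,-1.09,0.7,0.038,-0.038,0.171,1],[-0.53,-0.98,0.75,0.038,-0.038,0.171,1],[-0.65,-0.85,0.8,0.038,-0.038,0.171,1],[0,0,0,0,0,0,1]]' && python3 -c "
from h import *
H=np.array([[1,0,0],[0,-1,0],[0,0,-1.]]).T
print(robot.get_obs()['q'].round(2))
plan(np.array([.383,-.065,.118]),H)"
```

```text
time: 14.55
position: [0.3845, -0.0667, 0.2284]
tool_rot: [1.0, 0.014, 0.001, 0.002]
ft_force: [-0.6, 0.6, 0.2]
grip_width: 0.0003
grip_force: 0.0
[-0.46  0.33  2.06 -0.    0.74  1.09]
2 rows; pos [ 0.3845 -0.0667  0.2284] -> [ 0.383 -0.065  0.118]
[-0.08, -0.11, 5.521, 0.002, -0.001, 0.014]
[-0.077, -0.098, 5.521, 0.002, -0.001, 0.014]
```

```bash
python3 -m crank '[[-0.1,-0.1,3,0,0,0.014,1],[-0.1,-0.1,3,0,0,0.014,1],[0,0,3,0,0,0,1],[0,0,2,0,0,0,1],[0,0,0,0,0,0,1]]'
python3 - <<'E'
from h import *
b=np.radians(20); H=np.array([[np.cos(b),0,np.sin(b)],[0,-1,0],[np.sin(b),0,-np.cos(b)]]).T
# grasp final: contact advances .165
g=np.array([.400+.163,-.065,.064]); plan(g-.051*H[:,2],H,16)
E
```

```text
time: 15.18
position: [0.3832, -0.0658, 0.1187]
tool_rot: [1.0, 0.0, 0.001, 0.002]
ft_force: [-0.2, -0.1, -0.6]
grip_width: 0.0008
grip_force: 0.0
16 rows; pos [ 0.3832 -0.0658  0.1187] -> [ 0.5456 -0.065   0.1119]
[1.015, -0.005, 0.045, 0.0, 0.022, 0.0]
[1.014, -0.005, 0.067, 0.0, 0.022, 0.0]
[1.012, -0.005, 0.089, 0.0, 0.022, 0.0]
[1.01, -0.005, 0.111, 0.0, 0.022, 0.0]
[1.007, -0.005, 0.133, 0.0, 0.022, 0.0]
[1.004, -0.005, 0.155, 0.0, 0.022, 0.0]
[1.0, -0.005, 0.176, 0.0, 0.022, 0.0]
[0.996, -0.005, 0.198, 0.0, 0.022, 0.0]
[0.992, -0.005, 0.219, 0.0, 0.022, 0.0]
[0.987, -0.005, 0.241, 0.0, 0.022, 0.0]
[0.981, -0.005, 0.262, 0.0, 0.022, 0.0]
[0.976, -0.005, 0.283, 0.0, 0.022, 0.0]
[0.969, -0.005, 0.305, 0.0, 0.022, 0.0]
[0.962, -0.005, 0.325, 0.0, 0.022, 0.0]
[0.955, -0.005, 0.346, 0.0, 0.022, 0.0]
[0.947, -0.005, 0.367, 0.0, 0.022, 0.0]
```

```bash
python3 -m crank '[[1,0,0.05,0,0.022,0,1],[1,0,0.07,0,0.022,0,1],[1,0,0.09,0,0.022,0,1],[1,0,0.11,0,0.022,0,1],[1,0,0.13,0,0.022,0,1]]' && python3 -m crank '[[1,0,0.15,0,0.022,0,1],[1,0,0.17,0,0.022,0,1],[1,0,0.2,0,0.022,0,1],[1,0,0.22,0,0.022,0,1],[1,0,0.24,0,0.022,0,1]]'
python3 - <<'E'
from h import *
b=np.radians(20); H=np.array([[np.cos(b),0,np.sin(b)],[0,-1,0],[np.sin(b),0,-np.cos(b)]]).T
g=np.array([.563,-.065,.064]); plan(g-.051*H[:,2],H,6)
E
```

```text
time: 15.8
position: [0.4299, -0.0648, 0.1183]
tool_rot: [0.999, -0.0, 0.054, 0.001]
ft_force: [-10.7, -5.3, 4.7]
grip_width: 0.0004
grip_force: 5.3
time: 16.42
position: [0.4812, -0.0653, 0.1162]
tool_rot: [0.994, -0.0, 0.11, 0.002]
ft_force: [-10.6, -7.4, 0.8]
grip_width: 0.0001
grip_force: 5.3
6 rows; pos [ 0.4812 -0.0653  0.1162] -> [ 0.5456 -0.065   0.1119]
[1.031, -0.006, 0.303, 0.001, 0.022, -0.0]
[1.024, -0.005, 0.325, 0.001, 0.022, -0.0]
[1.017, -0.005, 0.347, 0.001, 0.022, -0.0]
[1.009, -0.005, 0.369, 0.001, 0.022, -0.0]
[1.001, -0.005, 0.391, 0.001, 0.022, -0.0]
[0.992, -0.005, 0.413, 0.001, 0.022, -0.0]
```

```bash
python3 -m crank '[[1,0,0.3,0,0.022,0,1],[1,0,0.32,0,0.022,0,1],[1,0,0.35,0,0.022,0,1],[1,0,0.37,0,0.022,0,1],[0.8,0,0.29,0,0.015,0,1]]' && python3 -m crank '[[0.4,0,0.14,0,0,0,1],[0.3,0,0.1,0,0,0,1]]'
python3 - <<'E'
from h import *
st()
im=snap('side','s3.png'); cv2.imwrite('pics/g3.png',cv2.resize(im[110:270,160:380],(770,560),interpolation=cv2.INTER_CUBIC))
E
```

```text
time: 17.05
position: [0.532, -0.0652, 0.113]
tool_rot: [0.987, -0.0, 0.161, 0.002]
ft_force: [-11.7, -4.1, 2.2]
grip_width: 0.0006
grip_force: 4.9
time: 17.3
position: [0.5396, -0.0652, 0.113]
tool_rot: [0.987, -0.0, 0.161, 0.002]
ft_force: [-9.8, -4.3, 1.7]
grip_width: 0.0007
grip_force: 4.3
t 17.3 grasp rack [-0.0095  0.0016 -0.0909] chg [ 0.1999 -0.2688  0.0646] F [-9.8 -4.3  1.7] w 0.0007 gf 4.3
```

View pics/g3.png

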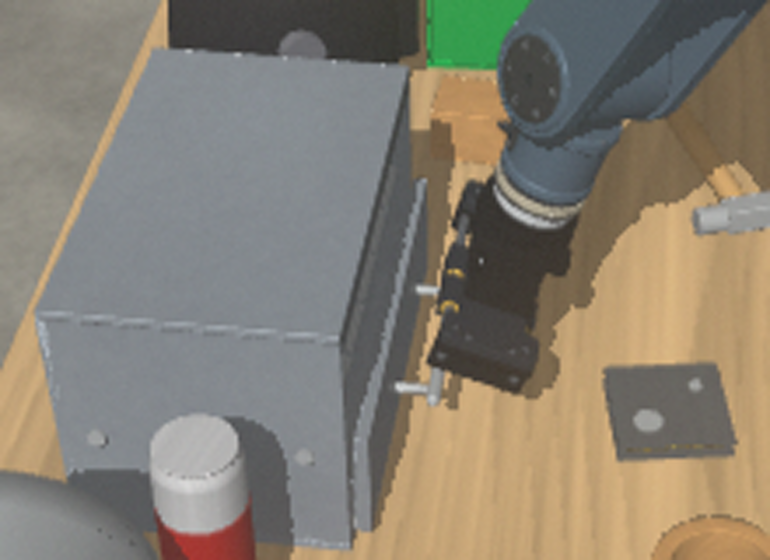

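The panel (425,180)–(365,530) still stands about 20 mm out of the hood, with the hand on the handle, so I'll keep pushing until the stop.

```bash
python3 -m crank '[[0.6,0,0.2,0,0,0,1],[0.5,0,0.17,0,0,0,1],[0.4,0,0.13,0,0,0,1]]' && python3 -m crank '[[0.3,0,0.1,0,0,0,1],[0.2,0,0.07,0,0,0,1]]'
```

```text
time: 17.73
position: [0.5549, -0.0651, 0.1127]
tool_rot: [0.987, -0.0, 0.16, 0.001]
ft_force: [-9.8, -3.9, 0.9]
grip_width: 0.0006
grip_force: 4.6
time: 17.98
position: [0.5562, -0.064, 0.1118]
tool_rot: [0.988, 0.0, 0.156, -0.0]
ft_force: [-20.8, -6.3, 5.6]
grip_width: 0.0004
grip_force: 9.1
```

```bash
python3 -m crank '[[0.2,0,0.07,0,0,0,1],[0,0,0,0,0,0,1]]' && python3 -m crank '[[-1.5,0,-0.5,0,0,0,1],[-2,0,-3,0,0,0,1],[-2,0,-5,0,0,0,1],[-2,0,-5,0,0,0,1],[0,0,0,0,0,0,1]]'
python3 - <<'E'
from h import *
t=snap('top','t4.png');s=snap('side','s4.png')
o=np.zeros((400,800,3),np.uint8)
o[:,:400]=cv2.resize(t[140:260,245:365],(400,400));o[:,400:]=cv2.resize(s[110:260,170:320],(400,400),interpolation=cv2.INTER_CUBIC);cv2.imwrite('pics/g4.png',o)
E
```

```text
time: 18.23
position: [0.5566, -0.0634, 0.1113]
tool_rot: [0.988, 0.0, 0.154, -0.001]
ft_force: [-21.6, -4.8, 5.2]
grip_width: 0.0002
grip_force: 9.4
time: 18.85
position: [0.4505, -0.0653, 0.22]
tool_rot: [0.986, -0.0, 0.166, 0.004]
ft_force: [0.7, 0.6, -0.2]
grip_width: 0.0007
grip_force: 0.0
```

View pics/g4.png

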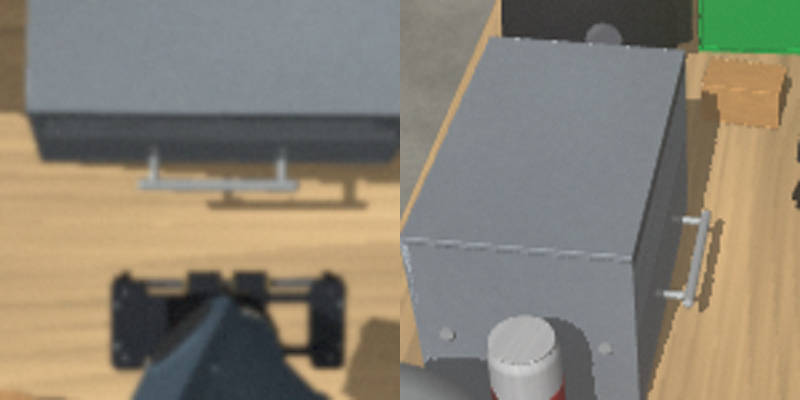

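The panel is flush with the hood and the hand is clear. I'll check the handle position numerically, then hand in.

Run:
```python
from h import *
x=onz('top',(245+220/3.333,140+185/3.333),.077); print(x, 'travel',x[0]-.419)
if x[0]-.419>.158: print(ticket.hand_in())
```

```text
[ 0.58387662 -0.06908399  0.077     ] travel 0.164876617740985
the job is handed in; nothing more can be done
None
```

The pack went into the free pocket at y = -60 mm and was let go near the bottom, the flaps shut over it, and the drawer is home (measured travel 164.9 of 165 mm). The job is handed in at about 19 s; no verdict was returned.

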